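# Move the dried sheath to the ready rail

### The arm

A 6-joint arm with a two-finger parallel gripper is mounted at the origin on the work surface. World frame = base frame: x ahead of the robot, y to its left, z up, the work surface at z = 0. Lengths are in m, angles in rad, forces in N, time in s.
With the tool pointing down it reaches from about 0.325 to 0.775 m from the base axis. Payload 9.3 kg.
Tool frame: the origin (TCP) lies midway between the tips of the shut fingers; the grasp point (between the pads) lies 19 mm behind it; z points along the fingers, y is the line along which they close (so a half turn about z gives the same grasp; the last joint's range is limited). The gripper opens to 85 mm and grips with 20 to 120 N. Pads are 22 mm wide; open, the fingers measure 114 mm over their backs; the gripper's body (76 mm by 85 mm) begins 54 mm behind the grasp point. The pads swing forward as they close: fully open they stand 13 mm farther back than shut.
Start: joints at [1.109, 0.259, 0.021, 1.334, 0, 1.418], TCP at [0.167, 0.524, 0.231] pointing down, gripper open.
Joint ranges: [-3.04, 3.04], [-0.91, 1.82], [-1.04, 1.36], [-1.92, 1.95], [-1.52, 1.45], [-3.14, 3.14]. Speed limits (rad/s): [2.22, 2.22, 2.79, 3.14, 3.14, 3.14].

### API

Orientations are given as a unit quaternion [w, x, y, z].
In Python, from workcell import * gives the robot as it stands. The module is installed in compiled form; this text tells all that it offers.
- The arm moves only by the tool step_arm, never from a script. Its argument "rows" is a list of rows, each a list of 3 entries, a list of its own where there are three numbers: the shift along the tool's x, y, z each as a share of 300 mm, from -1 to 1, then the turn about the tool's z as a share of 360 degrees, from -1 to 1, then the closure, from -1 (fully open) to 1 (shut), so that 0 is half open. A call has exactly 8 rows; each row is the pose to reach, as a shift and turn from the pose commanded when the call began, along the tool's axes at that moment, turning the shorter way round; what a row does not reach only later rows make up. A row lasts 1/8 s, in which the tool goes at most 62.5 mm and 10.7 degrees, less where a joint would pass 70% of its speed; a pose out of reach is approached as far as the arm can. A call with a number of a shift or a turn outside -1 to 1 is refused whole. A call with a gripper value outside its range is refused whole. The fingers move at their own pace and stop on an object; the grip force is fixed at half the most. Time passes only in rows, so rows that repeat a pose let the fingers close, or fill a call up. It gives the time, the measured TCP pose, the force, the opening and the grip force at its end, in the units of the state.
- sense(): the state, without advancing time (a new reading comes with each control period).
- read_camera(name): name is "scene" or "top" or "wrist"; returns a dict with "pixels" (384x512x3 uint8, red, green, blue), "K" (3x3 intrinsics, pixels), "world_to_cam" (4x4, takes a point from world to camera coordinates); the wrist camera has in their place "tool_from_camera" (4x4, takes a point from camera to tool coordinates, whose origin is the TCP and whose axes are the flange's). Camera axes: x right, y down, z forward; pixel columns grow to the right and rows downward; lengths in m; the calibration is good to about 2 mm. The wrist camera is an equidistant fisheye: a pixel r from the principal point sees the ray r / f radians off the axis. A picture is of the moment at which its call begins: read the wrist's pose just before it. There is no depth.
- finish_job(): hands the job in; it is judged then, once.
The state is a dict: "time": time; "qpos": joint angles; "qvel": joint speeds; "effort": joint torques, N m; "tool_pos": TCP position; "orientation": TCP orientation; "force": force on the tool from outside, world axes, zero at the start; "wrist_torque": the same for the moment, N m; "opening": finger opening in m; "gripper_force": force on a finger pad.
Only numpy, scipy, OpenCV 4.12 (cv2) and the standard library are available. Lean on these libraries where they do the work, as an engineer would, in place of code of your own. Each camera call takes 0.05 s, during which the arm holds its last target. There are 200 camera calls.

### The job

The orange knife sheath has dried: slide its carrier along the drying rail to the loading gap, lift it over the red end stop and hang it on the ready rail beside it, then slide it along until it sits up against the blue one. Handle it gently: lower it onto the rail by feel rather than dropping it, never force it against the rails or stops, leave the black sheath and the other things on the bench where they are, and let go at the end.

Things in the scene. Friction and masses are not known exactly. Their poses are not given: they have to be found in the camera images.
- orange_carrier: The carrier to move: inverted-U steel slider, 44 mm long, 23 mm wide, with an orange moulded knife sheath fixed rigidly under it; 140 to 230 g. Origin: middle of its running face, the underside of the 5 mm bridge that rests on the rail's top. x across the rail, y along it, z up.
- orange_stem (a point): Middle of the carrier's black grip stem, 30 mm above the carrier's origin: 14 x 14 mm square, from 5 to 55 mm above the origin. Grip it from above by either pair of faces; gripped along the rail (y) the carrier slides to centre itself.
- orange_toes (a point): Middle between the carrier's inturned toes, 10.5 mm below its origin. The skirts are 17 mm apart inside; the toes (9 to 12 mm below the origin, full 44 mm length) leave an 8 mm opening. Below them 45 degree guide plates flare to a mouth about 18 mm wide, 17 mm below the origin.
- orange_crossbar (a point): Top of the crossbar of the carrier's C arm, 66 mm below its origin. The 3 mm arm runs down on the +x side (outer face at x = 14.5 mm, 20 mm wide) and back under the rail; the sheath hangs under it, 54 mm wide in x, 12 mm thick in y, down to 196 mm below the origin.
- drying_rack: Fixed rack with the drying rail. Origin: on the bench under the middle of the rail, y along it, z up. Rail 240 mm long, top 232 mm above the bench: web 5 mm thick, 26 mm deep, head 13 mm wide, 6 mm deep. Toes run under the head with 3 mm play: no carrier lifts off there. Rubber-bushed: gives 1 mm per 6 N down or lengthwise. Uprights on the -x side, 50 mm off, 244 mm tall.
- drying_gap (a point): Middle of the drying rail's loading gap, on the rail top at y = -86 mm of the rack. The head is cut away to the bare web from y = -58 to -114 mm; only with its whole 44 mm in the gap (origin at y = -80 to -92) does a carrier lift out. Its crossbar passes under the rail, so over a rail it can rise at most 40 mm.
- drying_stop (a point): Top of the red end stop at the -y end of the drying rail, 10 mm above the rail top, as thick as the web, 6 mm long; inner face at y = -114 mm (this point is on it), so the carrier meets it with its origin at y = -92 mm. To pass, the carrier must rise over 10 mm.
- ready_rack: Fixed rack with the ready rail, 30 to 60 mm beyond the drying rail's -y end, a little out of line and turned. Origin: on the bench under the middle of the rail, y along it. Same section and bushing, 260 mm long, red stops 10 mm high at both ends. The rail is clamped at a height this pose does not show: top 224 to 240 mm above the bench, found by feel or seen.
- ready_gap (a point): Point on the bench under the middle of the ready rail's loading gap (y = +96 mm of the rack). Bare web from y = +68 to the stop's inner face at +124 mm: a carrier can be lowered on with its origin at y = +90 to +102 mm, then slid towards -y, where its toes pass under the head if it is seated on the rail.
- ready_home (a point): Point on the bench under the orange carrier's final place: y = -58 mm of the ready rack, where it touches the blue carrier. That one is of the same build, parked against the -y stop with its origin at y = -102 mm; it cannot be lifted, nor pushed further.
- black_carrier: Another carrier of the same build with a black sheath, still tacky, on the drying rail at the +y side of the orange one. Leave it there. Origin as on the orange carrier.
- thread_spool: Red thread spool standing on the bench, 48 mm wide, 82 mm tall; origin at the centre of its underside. Leave alone.
- edge_paint: Small amber bottle, 44 mm wide, 90 mm tall; origin at the centre of its underside. Leave alone.
- awl: Awl lying on the bench, 140 mm long; origin under its middle. Leave alone.
- groover: Wooden-handled groover lying on the bench, 145 mm long; origin under its middle. Leave alone.
- mallet: Mallet lying on the bench, 200 mm long; origin under its middle. Leave alone.
- bone_folder: Flat cream bone folder, 140 x 22 x 6 mm, lying on the bench; origin at the centre of its underside. Leave alone.
Mind the look-alikes: they are no part of the job. Leave any yellow look-alike of the orange_carrier alone.

How it is judged:
On the way, in this order (a step that is already met when the one before it is completed fails the run):
1. the orange carrier is slid into the drying rail's loading gap (origin beyond y = -79 mm of the drying rack) (y of orange_carrier in the frame of drying_rack below -0.079 m and z of orange_carrier in the frame of drying_rack below 0.236 m), for 0.05 s.
2. it is lifted over the end stop and hung on the ready rail, in the ready rail's loading gap (rail carrying it, origin between y = 85 and 104 mm of the ready rack, within 3 mm of the rail's line) (y of orange_carrier in the frame of ready_rack between 0.085 and 0.104 m and x of orange_carrier in the frame of ready_rack between -0.003 and 0.003 m and z of orange_carrier in the frame of ready_rack below 0.242 m and contact force between orange_carrier and ready_rack above 0.3 N), for 0.05 s.
At the end, for the whole second after the job is handed in: The orange carrier hangs on the ready rail, carried by it, upright within 0.12 rad and within 3 mm of the rail's line, up against the blue carrier (gap under 2.5 mm), at rest and let go (y of orange_carrier in the frame of ready_rack between -0.0605 and -0.0555 m and x of orange_carrier in the frame of ready_rack between -0.003 and 0.003 m and angle between orange_carrier's own z axis and vertical below 0.12 rad and contact force between orange_carrier and ready_rack above 0.5 N and linear speed of orange_carrier below 0.03 m/s and contact force between orange_carrier and the fingers below 0.1 N); the robot touches nothing.
It fails at once if the orange carrier is pressed against the drying rack with more than 20 N (contact force between orange_carrier and drying_rack above 20 N).
It fails at once if the orange carrier is pressed against the ready rack or the blue carrier with more than 20 N (contact force between orange_carrier and ready_rack above 20 N).
It fails at once if the orange carrier is dropped (falls free, faster than 0.2 m/s with nothing touching it) (contact force between orange_carrier and anything else below 0.02 N and linear speed of orange_carrier above 0.2 m/s).
It fails at once if the black carrier is moved more than 10 mm (distance of black_carrier from where it was at the start of the episode above 0.01 m).
It fails at once if something else on the bench is moved more than 20 mm (distance of any of thread_spool, edge_paint, awl, groover, mallet, bone_folder from where it was at the start of the episode above 0.02 m).
It also fails if it takes over 64 s, if anything falls off the work surface, if the arm or the gripper's body presses on something with over 40 N, if the wrist force passes 120 N, or if a joint passes its speed limit or range.

## Working session

There is one attempt and no reset: what is moved stays moved. The work goes in short steps, Python scripts to look and compute and a tool call to move; the robot and the scene stay as the last step left them, time stands still between calls to the robot, and variables do not carry over. Pictures are saved under pics/ and viewed, at most 12 in all, crops included, and the job is handed in when it is done.

Besides the shell and the picture viewer there is one more tool, called after "Call:" by a JSON object that holds its "fn" and its "kwargs". step_arm: Moves the arm, as the interface text tells. Shift numbers are shares of 300 mm and turn numbers shares of 360 degrees, none past 1 either way. Its arguments: {"type":"object","properties":{"rows":{"type":"array"}},"required":["rows"]}

```bash
mkdir -p pics
cat > h.py <<'E'
from workcell import *
import numpy as np, cv2
def save(n,img): cv2.imwrite('pics/'+n,cv2.cvtColor(img,cv2.COLOR_RGB2BGR))
E
python3 - <<'E'
from h import *
s=sense();print(s)
for n in('scene','top'):
    c=read_camera(n);save(n+'0.png',c['pixels']);np.savez(n+'.npz',**c);print(c['K'].tolist(),c['world_to_cam'].round(4).tolist())
a=np.load('scene.npz')['pixels']
E
```

```text
{'time': 0.0, 'qpos': array([ 1.10939242e+00,  2.59211953e-01,  2.07991414e-02,  1.33365114e+00,
       -1.58820483e-05,  1.41818590e+00]), 'qvel': array([-0.00048115, -0.00010513,  0.00029217,  0.0007133 , -0.00036275,
       -0.00048023]), 'effort': array([-2.10138875e-03, -5.55640733e+01,  3.44530857e+01,  1.36734641e-02,
       -2.43610575e-04, -2.59693451e-05]), 'tool_pos': array([0.16705525, 0.52376094, 0.23067012]), 'orientation': array([-1.83972563e-04,  1.53784006e-01,  9.88104285e-01, -6.06575588e-04]), 'force': array([ 0.25675453, -0.00495821,  0.49450143]), 'wrist_torque': array([-0.02465612, -0.00559593,  0.01129628]), 'gripper_force': 0.0, 'opening': 0.0855371453744349}
[[483.99749982322845, 0.0, 253.10586986623466], [0.0, 483.99749982322845, 192.5084064007031], [0.0, 0.0, 1.0]] [[0.7428, 0.6693, 0.0159, -0.4389], [0.5258, -0.5685, -0.6328, -0.1367], [-0.4144, 0.4784, -0.7742, 2.0063], [0.0, 0.0, 0.0, 1.0]]
[[449.7614981582612, 0.0, 254.93497523943566], [0.0, 449.7614981582612, 190.56020204651225], [0.0, 0.0, 1.0]] [[0.0002, -1.0, -0.0045, 0.0599], [-0.982, 0.0006, -0.1887, 0.5584], [0.1887, 0.0045, -0.982, 1.4104], [0.0, 0.0, 0.0, 1.0]]
```

View pics/scene0.png

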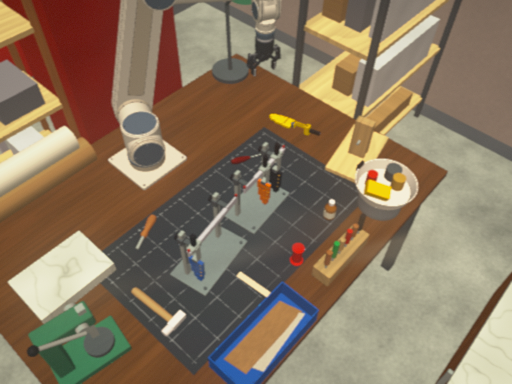

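View pics/top0.png

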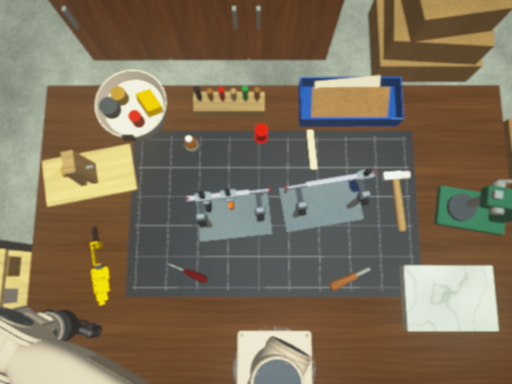

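Run:
```python
from h import *
a=np.load('top.npz')['pixels'][165:245,180:280]
b=np.load('top.npz')['pixels'][160:240,275:385]
A=cv2.resize(a,(800,640)[:2],interpolation=cv2.INTER_CUBIC)[:300]
B=cv2.resize(b,None,fx=7.27,fy=7.27,interpolation=cv2.INTER_CUBIC)[:300,:800]
B=cv2.copyMakeBorder(B,0,300-B.shape[0],0,800-B.shape[1],cv2.BORDER_CONSTANT)
save('c1.png',np.vstack([A,B]))
c=np.load('scene.npz')['pixels'][135:285,165:295]
save('c2.png',cv2.resize(c,None,fx=4,fy=4,interpolation=cv2.INTER_CUBIC))
```

```text
(no output)
```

View pics/c1.png

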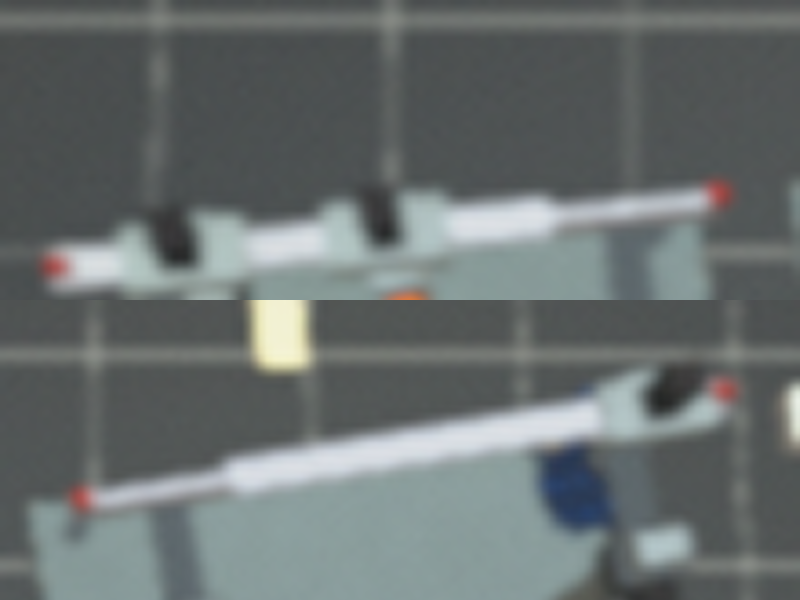

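View pics/c2.png

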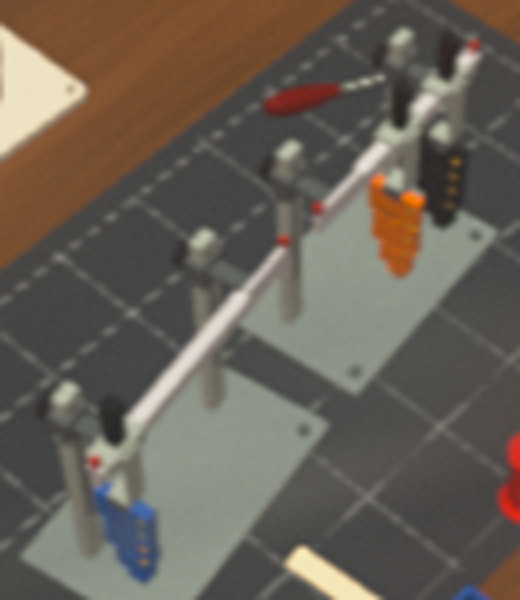

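The crops show the carriers on the drying rail: black at top (202,195) and orange at top (228,192), whose orange sheath (scene c2 400,225) confirms it. No yellow carrier is on either rail; the yellow thing at top (100,275) is lying on the bench. Blue sits at top (367,174). The red stops are at top (187,198), (269.5,189), (286,187) and (374,172).

```bash
cat >> h.py <<'E'
def redc(img,u,v,r=4):
    p=img[int(v)-r:int(v)+r+1,int(u)-r:int(u)+r+1].astype(float)
    w=np.clip(p[...,0]-np.maximum(p[...,1],p[...,2])-35,0,None)
    yy,xx=np.mgrid[int(v)-r:int(v)+r+1,int(u)-r:int(u)+r+1]
    return np.array([(w*xx).sum(),(w*yy).sum()])/w.sum()
def tri(obs):
    A=[]
    for c,uv in obs:
        P=c['K']@c['world_to_cam'][:3]
        A+= [uv[0]*P[2]-P[0],uv[1]*P[2]-P[1]]
    A=np.array(A); return np.linalg.lstsq(A[:,:3],-A[:,3],rcond=None)[0]
def atz(c,uv,z):
    P=c['K']@c['world_to_cam'][:3]
    A=np.array([uv[0]*P[2]-P[0],uv[1]*P[2]-P[1]])
    return np.linalg.solve(A[:,:2],-A[:,3]-A[:,2]*z)
E
python3 - <<'E'
from h import *
t=dict(np.load('top.npz'));s=dict(np.load('scene.npz'))
T=[(187,198),(269.5,189),(286,187),(374,172)];S=[(283.5,146.5),(244.5,187),(236,195),(188.7,250.5)]
X=[]
for a,b in zip(T,S):
    ua=redc(t['pixels'],*a);ub=redc(s['pixels'],*b)
    p=tri([(t,ua),(s,ub)]);print(ua.round(2),ub.round(2),p.round(4),atz(t,ua,.240).round(4));X.append(atz(t,ua,.24))
for i,L in((0,.234),(2,.254)):
    d=X[i]-X[i+1];print(np.linalg.norm(d),'yaw',np.degrees(np.arctan2(-d[0],d[1])),(X[i]+X[i+1])/2)
# stems tops z=.287
for uv in[(226.5,189),(200.5,191.5)]: print(atz(t,uv,.287))
print(np.linalg.inv(t['world_to_cam'])[:3,3])
w=read_camera('wrist');print(w['K'],w['tool_from_camera'])
E
```

```text
[186.32 197.71] [283.13 145.88] [0.5025 0.2531 0.2381] [0.5021 0.2528]
[269.42 188.66] [244.   186.37] [0.5284 0.0181 0.2389] [0.528  0.0179]
[285.65 186.77] [235.46 194.61] [ 0.5332 -0.0281  0.2412] [ 0.5334 -0.0282]
[374.2  171.89] [188.19 249.85] [ 0.5761 -0.2798  0.2432] [ 0.5765 -0.2811]
0.23629105651975357 yaw 6.2914003986466875 [0.51506032 0.13532015]
0.2565383500664021 yaw 9.668326113328028 [ 0.55497849 -0.15460855]
[0.51790405 0.13628576]
[0.51100865 0.20708739]
[0.28228051 0.05326346 1.4906433 ]
[[297.31863964   0.         252.79830694]
 [  0.         297.31863964 192.77741553]
 [  0.           0.           1.        ]] [[ 1.43599333e-04 -9.61534941e-01 -2.74682611e-01  6.89140971e-02]
 [ 9.99999954e-01  6.50383558e-05  2.95113965e-04  5.83016597e-04]
 [-2.65897483e-04 -2.74682641e-01  9.61534906e-01 -1.42737141e-01]
 [ 0.00000000e+00  0.00000000e+00  0.00000000e+00  1.00000000e+00]]
```

Call:
{"fn": "step_arm", "kwargs": {"rows": [[[0,0,-0.2],0,-1],[[0,0,-0.4],0,-1],[[-0.15,-0.08,-0.5],-0.02,-1],[[-0.3,-0.17,-0.5],-0.04,-1],[[-0.45,-0.26,-0.5],-0.066,-1],[[-0.6,-0.35,-0.5],-0.066,-1],[[-0.75,-0.44,-0.5],-0.066,-1],[[-0.9,-0.52,-0.5],-0.066,-1]]}}

```text
time: 1.15
tool_pos: [0.3777, 0.2918, 0.3813]
orientation: [0.0, -0.053, 0.999, 0.0]
force: [-0.4, 0.4, -0.0]
opening: 0.0856
gripper_force: 0.0
```

```bash
cat >> h.py <<'E'
def R(q):
    from scipy.spatial.transform import Rotation as Q
    return Q.from_quat(np.roll(q,-1)).as_matrix()
def plan(p,yaw):  # shares to bring TCP to p with tool y at rack yaw (deg)
    s=sense();M=R(s['orientation']);d=M.T@(np.array(p)-s['tool_pos'])
    cur=np.degrees(np.arctan2(-M[0,1],M[1,1]))
    print('t',round(s['time'],2),'pos',s['tool_pos'].round(4),'yaw',round(cur,2),'F',s['force'].round(2),'M',s['wrist_torque'].round(2),'z',M[:,2].round(4),'open',round(s['opening'],4))
    print('shares',(d/.3).round(4),'turn',round(-(yaw-cur)/360,4))
E
python3 -c "
from h import *
plan([.517,.136,.38],6.3)"
```

```text
t 1.15 pos [0.3777 0.2918 0.3813] yaw 6.07 F [-0.39  0.4  -0.02] M [ 0.02 -0.1   0.03] z [ 1.e-04  1.e-04 -1.e+00] open 0.0856
shares [-0.4067 -0.5655  0.0044] turn -0.0007
```

Call:
{"fn": "step_arm", "kwargs": {"rows": [[[-0.1,-0.15,0],0,-1],[[-0.2,-0.29,0],0,-1],[[-0.3,-0.43,0],-0.0007,-1],[[-0.407,-0.566,0],-0.0007,-1],[[-0.407,-0.566,0],-0.0007,-1],[[-0.407,-0.566,0],-0.0007,-1],[[-0.407,-0.566,0],-0.0007,-1],[[-0.407,-0.566,0],-0.0007,-1]]}}

```text
time: 2.15
tool_pos: [0.5157, 0.1382, 0.3817]
orientation: [0.0, -0.056, 0.998, 0.0]
force: [0.5, -0.1, -0.2]
opening: 0.0855
gripper_force: 0.0
```

```bash
cat >> h.py <<'E'
def wshot(n):
    s=sense();w=read_camera('wrist');w['p']=s['tool_pos'];w['q']=s['orientation'];np.savez(n+'.npz',**w);save(n+'.png',w['pixels'])
def wproj(w,X):
    X=np.atleast_2d(X);T=w['tool_from_camera'];pt=(X-w['p'])@R(w['q']);c=(pt-T[:3,3])@T[:3,:3]
    th=np.arctan2(np.hypot(c[:,0],c[:,1]),c[:,2]);ph=np.arctan2(c[:,1],c[:,0]);f=w['K'][0,0]
    return np.c_[w['K'][0,2]+f*th*np.cos(ph),w['K'][1,2]+f*th*np.sin(ph)]
def watz(w,uv,z):
    d=(np.array(uv)-w['K'][:2,2])/w['K'][0,0];th=np.hypot(*d);r=np.r_[d/th*np.sin(th),np.cos(th)]
    T=w['tool_from_camera'];M=R(w['q']);o=w['p']+M@T[:3,3];r=M@T[:3,:3]@r;return (o+r*(z-o[2])/r[2])[:2]
E
python3 -c "
from h import *
plan([.517,.136,.38],6.3)
wshot('w1')"; cd pics; mv ../w1.png . 2>/dev/null; ls
```

```text
t 2.15 pos [0.5157 0.1382 0.3817] yaw 6.4 F [ 0.48 -0.14 -0.24] M [-0.    0.04  0.04] z [ 6.e-04  1.e-04 -1.e+00] open 0.0855
shares [-0.0035 -0.0077  0.0057] turn 0.0003
c1.png
c2.png
scene0.png
top0.png
w1.png
```

View pics/w1.png

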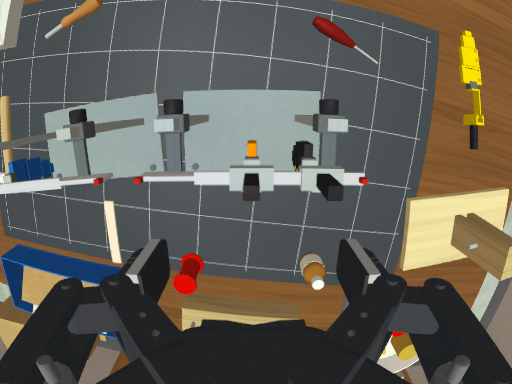

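Run:
```python
from h import *
w=dict(np.load('w1.npz'));I=w['pixels']
f=lambda a:cv2.resize(a,None,fx=6,fy=6,interpolation=cv2.INTER_CUBIC)
save('c3.png',np.vstack([f(I[163:205,85:215]),f(I[163:205,215:345])]))
for uv in[(97,181),(138,180),(364,181)]:
    c=redc(I,*uv,5);print(c.round(2),watz(w,c,.239).round(4))
```

```text
[ 97.02 181.1 ] [ 0.5343 -0.03  ]
[137.34 180.25] [0.5284 0.0192]
[363.66 180.45] [0.5025 0.2525]
```

View pics/c3.png

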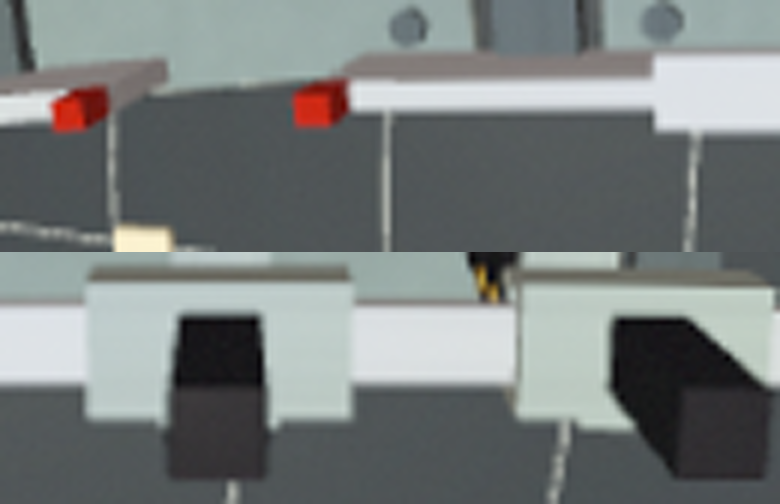

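Run:
```python
from h import *
w=dict(np.load('w1.npz'))
o=lambda X,Y,r=0:(85+130*r+(X+.5)/6-.5,163+(Y-252*r+.5)/6-.5)
for n,uv,z in[('orange stem',o(218,433,1),.287),('bridge',o(219.5,350,1),.237),('black',o(722,432,1),.287),('dstop',o(312,107),.242),('rstop',o(70,114),.2455),
 ('web step top',o(654,53),.232),('web step bot',o(654,131),.232),('web edge top @360',o(360,81),.232),('web bot@360',o(360,110),.232),('head L',o(400,302,1),.232),('head b',o(400,384,1),.232)]:
  print(n,np.round(uv,1),watz(w,uv,z).round(4))
```

```text
orange stem [250.9 192.8] [0.515  0.1368]
bridge [251.2 178.9] [0.515  0.1368]
black [334.9 192.6] [0.5069 0.2079]
dstop [136.6 180.4] [0.5278 0.0195]
rstop [ 96.2 181.6] [ 0.5329 -0.0273]
web step top [193.6 171.4] [0.5148 0.0778]
web step bot [193.6 184.4] [0.5284 0.0786]
web edge top @360 [144.6 176.1] [0.525  0.0248]
web bot@360 [144.6 180.9] [0.5303 0.0249]
head L [281.2 170.9] [0.5046 0.1661]
head b [281.2 184.6] [0.5186 0.168 ]
```

```bash
python3 -c "
from h import *
plan([.515,.1368,.32],6.45)"
```

```text
t 2.2 pos [0.5158 0.1381 0.3817] yaw 6.4 F [-0.27  0.58  0.31] M [-0.04  0.07  0.01] z [ 7.e-04  1.e-04 -1.e+00] open 0.0851
shares [ 0.0032 -0.004   0.2056] turn -0.0001
```

Call:
{"fn": "step_arm", "kwargs": {"rows": [[[0.003,-0.004,0.1],0,-1],[[0.003,-0.004,0.2],0,-1],[[0.003,-0.004,0.3],0,-1],[[0.003,-0.004,0.35],0,-1],[[0.003,-0.004,0.4],0,-1],[[0.003,-0.004,0.43],0,-1],[[0.003,-0.004,0.452],0,-1],[[0.003,-0.004,0.452],0,-1]]}}

```text
time: 3.2
tool_pos: [0.5156, 0.136, 0.2456]
orientation: [-0.0, -0.055, 0.998, -0.0]
force: [-0.6, 0.4, -0.0]
opening: 0.0856
gripper_force: 0.0
```

```bash
python3 -c "
from h import *
plan([.515,.1368,.246],6.45)"
```

```text
t 3.2 pos [0.5156 0.136  0.2456] yaw 6.32 F [-0.6   0.37 -0.02] M [ 0.01  0.03 -0.02] z [-1.e-04 -0.e+00 -1.e+00] open 0.0856
shares [ 0.0017  0.0027 -0.0014] turn -0.0004
```

Call:
{"fn": "step_arm", "kwargs": {"rows": [[[0.0015,0.0025,0],0,-0.5],[[0.0015,0.0025,0],0,0],[[0.0015,0.0025,0],0,0.4],[[0.0015,0.0025,0],0,0.7],[[0.0015,0.0025,0],0,1],[[0.0015,0.0025,0],0,1],[[0.0015,0.0025,0],0,1],[[0.0015,0.0025,0],0,1]]}}

```text
time: 4.2
tool_pos: [0.5151, 0.1368, 0.2457]
orientation: [0.0, -0.055, 0.998, -0.0]
force: [0.2, -0.9, 1.5]
opening: 0.0135
gripper_force: 58.4
```

```bash
python3 -c "
from h import *
plan([.5249,.0503,.246],6.45)"
```

```text
t 4.2 pos [0.5151 0.1368 0.2457] yaw 6.32 F [ 0.2  -0.94  1.48] M [-0.12 -0.05 -0.05] z [ 2.e-04 -0.e+00 -1.e+00] open 0.0135
shares [-0.0008 -0.29   -0.0009] turn -0.0004
```

Call:
{"fn": "step_arm", "kwargs": {"rows": [[[0,-0.04,0],-0.0003,1],[[0,-0.09,0],-0.0003,1],[[0,-0.14,0],-0.0003,1],[[0,-0.19,0],-0.0003,1],[[0,-0.235,0],-0.0003,1],[[0,-0.27,0],-0.0003,1],[[0,-0.288,0],-0.0003,1],[[0,-0.288,0],-0.0003,1]]}}

```text
time: 5.2
tool_pos: [0.5247, 0.0503, 0.2457]
orientation: [0.0, -0.056, 0.998, -0.0]
force: [-0.1, -1.8, 1.4]
opening: 0.013
gripper_force: 58.7
```

```bash
python3 -c "
from h import *
plan([.5249,.0503,.266],6.45)
wshot('w2')
import os; os.rename('pics/w2.png','pics/w2full.png')
w=dict(np.load('w2.npz'));I=w['pixels']
f=lambda a:cv2.resize(a,None,fx=3,fy=3,interpolation=cv2.INTER_CUBIC)
save('w2.png',f(I[130:230,0:260]))
f=w=None"
```

```text
t 5.2 pos [0.5247 0.0503 0.2457] yaw 6.39 F [-0.1  -1.82  1.41] M [-0.31 -0.05 -0.04] z [ 1.e-04 -7.e-04 -1.e+00] open 0.013
shares [-0.0008 -0.0002 -0.0677] turn -0.0002
```

View pics/w2.png

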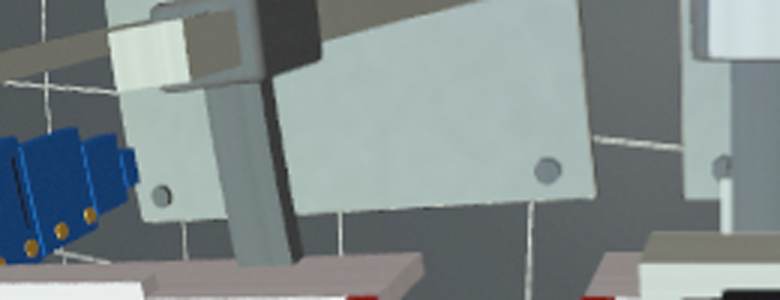

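Call:
{"fn": "step_arm", "kwargs": {"rows": [[[-0.0008,0,-0.006],0,1],[[-0.0008,0,-0.015],0,1],[[-0.0008,0,-0.025],0,1],[[-0.0008,0,-0.04],0,1],[[-0.0008,0,-0.055],0,1],[[-0.0008,0,-0.07],0,1],[[-0.0008,0,-0.083],0,1],[[-0.0008,0,-0.083],0,1]]}}

```text
time: 6.25
tool_pos: [0.5249, 0.0509, 0.2709]
orientation: [0.0, -0.056, 0.998, -0.0]
force: [0.1, -0.4, -1.7]
opening: 0.0134
gripper_force: 58.3
```

```bash
python3 -c "
from h import *
plan([.5249,.0503,.271],6.45)
wshot('w3')
w=dict(np.load('w3.npz'));I=w['pixels']
f=lambda a:cv2.resize(a,None,fx=3,fy=3,interpolation=cv2.INTER_CUBIC)
save('w3.png',f(I[185:285,0:260]))"
```

```text
t 6.25 pos [0.5249 0.0509 0.2709] yaw 6.43 F [ 0.08 -0.44 -1.7 ] M [-0.    0.05  0.01] z [ 5.e-04 -0.e+00 -1.e+00] open 0.0134
shares [ 0.0003 -0.002  -0.0003] turn -0.0001
```

View pics/w3.png

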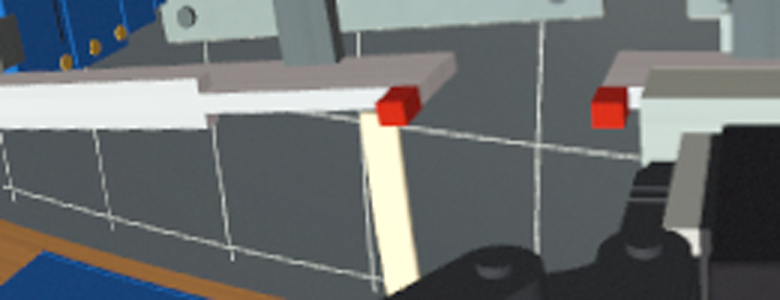

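Run:
```python
from h import *
w=dict(np.load('w3.npz'))
o=lambda X,Y:((X+.5)/3-.5,185+(Y+.5)/3-.5)
print('dstop',watz(w,o(609,111),.242).round(4),'expect ~(.528,.0196)')
for z in(.228,.232,.236,.240):
  S=watz(w,o(395,113),z+.01);a=watz(w,o(198,80),z);b=watz(w,o(209,128),z)
  m=(watz(w,o(230,92),z)+watz(w,o(230,112),z))/2;n=(watz(w,o(350,88),z)+watz(w,o(350,109),z))/2
  h1=(watz(w,o(60,80),z)+watz(w,o(60,129),z))/2
  st=(a+b)/2;y=lambda d:np.degrees(np.arctan2(-d[0],d[1])).round(2)
  print(z,'stop',S.round(4),'step',st.round(4),'headw',np.linalg.norm(a-b).round(4),'dist(59)',np.linalg.norm(S-st).round(4),'web',m.round(4),n.round(4),'h',h1.round(4),'yaws',y(S-st),y(n-m),y(n-h1))
```

```text
dstop [0.5275 0.0199] expect ~(.528,.0196)
0.228 stop [ 0.5362 -0.0299] step [ 0.5467 -0.0908] headw 0.0132 dist(59) 0.0618 web [ 0.5448 -0.0819] [ 0.5387 -0.0461] h [ 0.5555 -0.1466] yaws 9.77 9.62 9.48
0.232 stop [ 0.5344 -0.0282] step [ 0.5448 -0.0879] headw 0.013 dist(59) 0.0606 web [ 0.5429 -0.0792] [ 0.5369 -0.0441] h [ 0.5534 -0.1425] yaws 9.85 9.62 9.48
0.236 stop [ 0.5326 -0.0266] step [ 0.5428 -0.085 ] headw 0.0127 dist(59) 0.0593 web [ 0.541  -0.0765] [ 0.5352 -0.0422] h [ 0.5512 -0.1384] yaws 9.93 9.62 9.48
0.24 stop [ 0.5308 -0.0249] step [ 0.5409 -0.0821] headw 0.0124 dist(59) 0.0581 web [ 0.5391 -0.0738] [ 0.5334 -0.0403] h [ 0.5491 -0.1343] yaws 10.01 9.62 9.48
```

```bash
python3 -c "
from h import *
plan([.5379,-.0573,.271],9.65)"
```

```text
t 6.3 pos [0.5248 0.0509 0.2706] yaw 6.43 F [-0.04 -0.19 -3.23] M [-0.01 -0.02 -0.06] z [ 1.e-04  0.e+00 -1.e+00] open 0.013
shares [-0.0029 -0.3633 -0.0012] turn -0.009
```

Call:
{"fn": "step_arm", "kwargs": {"rows": [[[0,-0.04,-0.001],0,1],[[0,-0.09,-0.001],0,1],[[0,-0.14,-0.001],-0.002,1],[[-0.001,-0.19,-0.001],-0.004,1],[[-0.002,-0.24,-0.001],-0.007,1],[[-0.003,-0.29,-0.001],-0.009,1],[[-0.003,-0.34,-0.001],-0.009,1],[[-0.003,-0.363,-0.001],-0.009,1]]}}

```text
time: 7.3
tool_pos: [0.5379, -0.0586, 0.2707]
orientation: [-0.0, -0.084, 0.997, -0.0]
force: [-0.5, -0.3, -1.9]
opening: 0.0135
gripper_force: 58.5
```

```bash
python3 -c "
from h import *
wshot('w4')
plan([.5379,-.0573,.271],9.65)
w=dict(np.load('w4.npz'));I=w['pixels']
f=lambda a:cv2.resize(a,None,fx=3,fy=3,interpolation=cv2.INTER_CUBIC)
save('w4.png',f(I[180:280,130:390]))"
```

```text
t 7.35 pos [ 0.538  -0.0588  0.2707] yaw 9.58 F [ 0.68 -0.77 -1.47] M [-0.08 -0.04  0.01] z [-2.e-04 -3.e-04 -1.e+00] open 0.013
shares [-0.0005  0.005  -0.0009] turn -0.0002
```

View pics/w4.png

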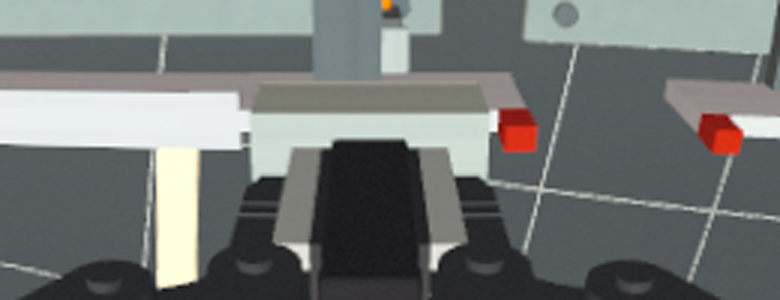

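Run:
```python
from h import *
w=dict(np.load('w4.npz'));M=R(w['q'])
o=lambda X,Y:(130+(X+.5)/3-.5,180+(Y+.5)/3-.5)
for z in(.233,.236,.239):
  d={'stop':watz(w,o(519,137),z+.01),'step':(watz(w,o(239,94),z)+watz(w,o(242,149),z))/2,'head':(watz(w,o(60,92),z)+watz(w,o(60,147),z))/2,'web':(watz(w,o(494,110),z)+watz(w,o(494,132),z))/2}
  print(z,{k:v.round(4).tolist() for k,v in d.items()})
  print('  in tool frame (world-like x,y mm)',{k:((v-w['p'][:2])@np.c_[-M[:2,0],M[:2,1]]*1e3).round(1).tolist() for k,v in d.items()})
```

```text
0.233 {'stop': [0.5338, -0.0275], 'step': [0.5441, -0.0858], 'head': [0.5513, -0.127], 'web': [0.5347, -0.0313]}
  in tool frame (world-like x,y mm) {'stop': [1.1, 31.4], 'step': [1.6, -27.9], 'head': [1.8, -69.7], 'web': [1.4, 27.4]}
0.236 {'stop': [0.5327, -0.0282], 'step': [0.5429, -0.0856], 'head': [0.5499, -0.1261], 'web': [0.5336, -0.0319]}
  in tool frame (world-like x,y mm) {'stop': [-0.1, 30.8], 'step': [0.4, -27.5], 'head': [0.6, -68.6], 'web': [0.2, 27.0]}
0.239 {'stop': [0.5316, -0.029], 'step': [0.5417, -0.0853], 'head': [0.5486, -0.1251], 'web': [0.5326, -0.0326]}
  in tool frame (world-like x,y mm) {'stop': [-1.3, 30.3], 'step': [-0.8, -27.0], 'head': [-0.6, -67.4], 'web': [-1.0, 26.5]}
```

Call:
{"fn": "step_arm", "kwargs": {"rows": [[[-0.001,0,0.01],0,1],[[-0.001,0,0.02],0,1],[[-0.001,0,0.03],0,1],[[-0.001,0,0.04],0,1],[[-0.001,0,0.05],0,1],[[-0.001,0,0.057],0,1],[[-0.001,0,0.063],0,1],[[-0.001,0,0.063],0,1]]}}

```text
time: 8.35
tool_pos: [0.5381, -0.0571, 0.2519]
orientation: [-0.0, -0.084, 0.996, 0.0]
force: [0.2, -0.8, -2.8]
opening: 0.0132
gripper_force: 58.5
```

```bash
python3 -c "
from h import *
plan([.5379,-.0573,.2497],9.65)"
```

```text
t 8.35 pos [ 0.5381 -0.0571  0.2519] yaw 9.67 F [ 0.22 -0.85 -2.85] M [-0.02 -0.01 -0.03] z [-2.e-04  1.e-04 -1.e+00] open 0.0132
shares [ 0.0008 -0.0004  0.0072] turn 0.0
```

Call:
{"fn": "step_arm", "kwargs": {"rows": [[[0,0,0.0013],0,1],[[0,0,0.0026],0,1],[[0,0,0.004],0,1],[[0,0,0.0053],0,1],[[0,0,0.0067],0,1],[[0,0,0.008],0,1],[[0,0,0.0093],0,1],[[0,0,0.0093],0,1]]}}

```text
time: 9.35
tool_pos: [0.5382, -0.0572, 0.2493]
orientation: [0.0, -0.084, 0.996, -0.0]
force: [-0.8, 0.0, -1.1]
opening: 0.0131
gripper_force: 58.7
```

```bash
python3 -c "
from h import *
plan([.5379,-.0573,.2477],9.65)"
```

```text
t 9.35 pos [ 0.5382 -0.0572  0.2493] yaw 9.67 F [-0.78  0.01 -1.12] M [0.04 0.03 0.02] z [ 1.e-04 -1.e-04 -1.e+00] open 0.0131
shares [ 0.001  -0.0003  0.0053] turn 0.0
```

No clear contact yet; continue.

Call:
{"fn": "step_arm", "kwargs": {"rows": [[[0,0,0.001],0,1],[[0,0,0.002],0,1],[[0,0,0.003],0,1],[[0,0,0.004],0,1],[[0,0,0.005],0,1],[[0,0,0.005],0,1],[[0,0,0.005],0,1],[[0,0,0.005],0,1]]}}

```text
time: 10.35
tool_pos: [0.5383, -0.0572, 0.248]
orientation: [0.0, -0.084, 0.996, -0.0]
force: [-1.2, -0.5, 4.6]
opening: 0.0133
gripper_force: 59.3
```

```bash
python3 -c "
from h import *
plan([.5379,-.0573,.2477],9.65)"
```

```text
t 10.35 pos [ 0.5383 -0.0572  0.248 ] yaw 9.67 F [-1.18 -0.49  4.64] M [ 0.02  0.32 -0.01] z [ 6.e-04 -2.e-04 -1.e+00] open 0.0133
shares [ 0.0012 -0.0002  0.0011] turn 0.0001
```

Call:
{"fn": "step_arm", "kwargs": {"rows": [[[0.0006,0,-0.0013],0,1],[[0.0006,-0.005,-0.0013],0,1],[[0.0006,-0.02,-0.0013],0,1],[[0.0006,-0.035,-0.0013],0,1],[[0.0006,-0.05,-0.0013],0,1],[[0.0006,-0.065,-0.0013],0,1],[[0.0006,-0.08,-0.0013],0,1],[[0.0006,-0.085,-0.0013],0,1]]}}

```text
time: 11.35
tool_pos: [0.5424, -0.0828, 0.2481]
orientation: [0.0, -0.084, 0.996, 0.0]
force: [-1.5, 3.8, 4.9]
opening: 0.0132
gripper_force: 59.4
```

```bash
python3 -c "
from h import *
plan([.5379,-.0573,.2484],9.65)"
```

```text
t 11.35 pos [ 0.5424 -0.0828  0.2481] yaw 9.65 F [-1.48  3.79  4.86] M [0.75 0.12 0.01] z [ 1.e-04  1.e-04 -1.e+00] open 0.0132
shares [ 0.0005  0.0862 -0.001 ] turn -0.0
```

Call:
{"fn": "step_arm", "kwargs": {"rows": [[[0.0005,0,-0.002],0,1],[[0.0005,-0.015,-0.002],0,1],[[0.0005,-0.035,-0.002],0,1],[[0.0005,-0.055,-0.002],0,1],[[0.0005,-0.075,-0.002],0,1],[[0.0005,-0.095,-0.002],0,1],[[0.0005,-0.115,-0.002],0,1],[[0.0005,-0.125,-0.002],0,1]]}}

```text
time: 12.35
tool_pos: [0.5485, -0.1198, 0.2486]
orientation: [-0.0, -0.084, 0.996, 0.0]
force: [-0.2, 1.5, 2.4]
opening: 0.0136
gripper_force: 59.1
```

```bash
python3 -c "
from h import *
plan([.5379,-.0573,.2484],9.65)"
```

```text
t 12.35 pos [ 0.5485 -0.1198  0.2486] yaw 9.65 F [-0.21  1.47  2.38] M [0.53 0.07 0.05] z [-1.e-04  0.e+00 -1.e+00] open 0.0136
shares [-1.000e-04  2.112e-01  7.000e-04] turn -0.0
```

Call:
{"fn": "step_arm", "kwargs": {"rows": [[[0.0002,-0.02,-0.001],0,1],[[0.0002,-0.05,-0.001],0,1],[[0.0002,-0.08,-0.001],0,1],[[0.0002,-0.11,-0.001],0,1],[[0.0002,-0.14,-0.001],0,1],[[0.0002,-0.17,-0.001],0,1],[[0.0002,-0.2,-0.001],0,1],[[0.0002,-0.22,-0.001],0,1]]}}

```text
time: 13.35
tool_pos: [0.5595, -0.185, 0.2489]
orientation: [-0.0, -0.084, 0.996, 0.0]
force: [-0.2, 1.2, 0.9]
opening: 0.0131
gripper_force: 58.8
```

```bash
python3 -c "
from h import *
plan([.5379,-.0573,.2484],9.65)"
```

```text
t 13.35 pos [ 0.5595 -0.185   0.2489] yaw 9.65 F [-0.19  1.21  0.88] M [ 0.34  0.05 -0.05] z [-1.e-04  0.e+00 -1.e+00] open 0.0131
shares [-3.000e-04  4.317e-01  1.700e-03] turn 0.0
```

Call:
{"fn": "step_arm", "kwargs": {"rows": [[[0,-0.01,0],0,1],[[0,-0.02,0],0,1],[[0,-0.03,0],0,1],[[0,-0.04,0],0,1],[[0,-0.05,0],0,1],[[0,-0.06,0],0,1],[[0,-0.065,0],0,1],[[0,-0.068,0],0,1]]}}

```text
time: 14.35
tool_pos: [0.5629, -0.2046, 0.249]
orientation: [0.0, -0.084, 0.996, 0.0]
force: [-0.4, 0.6, 0.1]
opening: 0.0129
gripper_force: 58.8
```

Call:
{"fn": "step_arm", "kwargs": {"rows": [[[0,-0.001,0],0,1],[[0,-0.0025,0],0,1],[[0,-0.004,0],0,1],[[0,-0.0055,0],0,1],[[0,-0.007,0],0,1],[[0,-0.0085,0],0,1],[[0,-0.01,0],0,1],[[0,-0.01,0],0,1]]}}

```text
time: 15.35
tool_pos: [0.5634, -0.2075, 0.249]
orientation: [0.0, -0.084, 0.996, -0.0]
force: [-0.3, 1.0, 1.2]
opening: 0.013
gripper_force: 58.8
```

Still free (about 152.4 mm travelled); continue in small steps until the contact shows.

Call:
{"fn": "step_arm", "kwargs": {"rows": [[[0,-0.001,0],0,1],[[0,-0.002,0],0,1],[[0,-0.003,0],0,1],[[0,-0.004,0],0,1],[[0,-0.005,0],0,1],[[0,-0.006,0],0,1],[[0,-0.007,0],0,1],[[0,-0.007,0],0,1]]}}

```text
time: 16.35
tool_pos: [0.5637, -0.2095, 0.249]
orientation: [0.0, -0.084, 0.996, -0.0]
force: [1.0, 0.6, -0.3]
opening: 0.0133
gripper_force: 58.8
```

Call:
{"fn": "step_arm", "kwargs": {"rows": [[[0,-0.001,0],0,1],[[0,-0.002,0],0,1],[[0,-0.003,0],0,1],[[0,-0.004,0],0,1],[[0,-0.005,0],0,1],[[0,-0.005,0],0,1],[[0,-0.005,0],0,1],[[0,-0.005,0],0,1]]}}

```text
time: 17.35
tool_pos: [0.5639, -0.2109, 0.249]
orientation: [-0.0, -0.084, 0.996, 0.0]
force: [-0.4, 3.2, 0.1]
opening: 0.0133
gripper_force: 58.8
```

Call:
{"fn": "step_arm", "kwargs": {"rows": [[[0,-0.001,0],0,1],[[0,-0.002,0],0,1],[[0,-0.002,0],0,1],[[0,-0.002,0],0,1],[[0,-0.002,0],0,1],[[0,-0.002,0],0,1],[[0,-0.002,0],0,1],[[0,-0.002,0],0,1]]}}

```text
time: 18.35
tool_pos: [0.564, -0.2114, 0.249]
orientation: [-0.0, -0.084, 0.996, 0.0]
force: [-0.5, 5.6, 0.3]
opening: 0.0132
gripper_force: 58.9
```

```bash
python3 -c "
from h import *
plan([.5379,-.0573,.2484],9.65)
wshot('w5')
w=dict(np.load('w5.npz'));I=w['pixels']
f=lambda a:cv2.resize(a,None,fx=3,fy=3,interpolation=cv2.INTER_CUBIC)
save('w5.png',f(I[170:290,100:360]))"
```

```text
t 18.35 pos [ 0.564  -0.2114  0.249 ] yaw 9.67 F [-0.51  5.59  0.3 ] M [ 1.11  0.17 -0.02] z [-1.e-04  3.e-04 -1.e+00] open 0.0132
shares [-4.000e-04  5.212e-01  2.000e-03] turn 0.0001
```

View pics/w5.png

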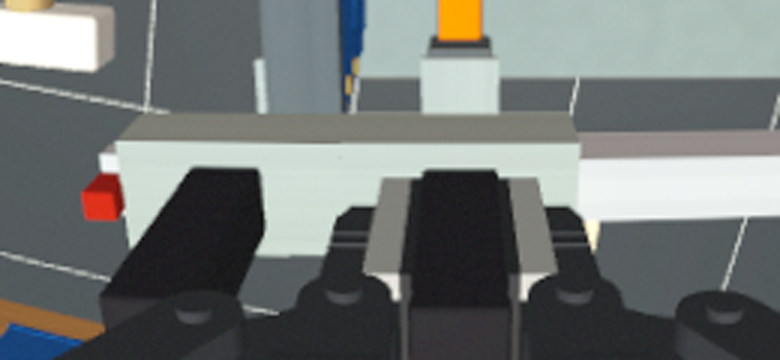

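Call:
{"fn": "step_arm", "kwargs": {"rows": [[[0,0.001,0],0,1],[[0,0.002,0],0,1],[[0,0.002,0],0,0.8],[[0,0.002,0],0,0.6],[[0,0.002,0],0,0.45],[[0,0.002,0],0,0.45],[[0,0.002,0],0,0.45],[[0,0.002,0],0,0.45]]}}

```text
time: 19.4
tool_pos: [0.564, -0.211, 0.249]
orientation: [0.0, -0.084, 0.996, -0.0]
force: [0.9, -0.5, -0.2]
opening: 0.0236
gripper_force: 0.0
```

Call:
{"fn": "step_arm", "kwargs": {"rows": [[[0,0,-0.02],0,0.45],[[0,0,-0.06],0,0.45],[[0,0,-0.12],0,0.45],[[0,0,-0.2],0,0.45],[[0,0,-0.3],0,0.45],[[0,0,-0.4],0,0.45],[[0,0,-0.45],0,0.45],[[0,0,-0.45],0,0.45]]}}

```text
time: 20.4
tool_pos: [0.5642, -0.2111, 0.3857]
orientation: [0.001, -0.084, 0.996, -0.001]
force: [0.5, 0.1, -0.3]
opening: 0.0236
gripper_force: 0.0
```

```bash
python3 -c "
from h import *
plan([.5379,-.0573,.2484],9.65)
wshot('w6')
w=dict(np.load('w6.npz'));I=w['pixels']
f=lambda a:cv2.resize(a,None,fx=4,fy=4,interpolation=cv2.INTER_CUBIC)
save('w6.png',f(I[150:250,160:360]))"
```

```text
t 20.4 pos [ 0.5642 -0.2111  0.3857] yaw 9.67 F [ 0.48  0.14 -0.27] M [-0.    0.03 -0.02] z [ 0.0026 -0.0014 -1.    ] open 0.0236
shares [0.0015 0.5211 0.4566] turn 0.0
```

View pics/w6.png

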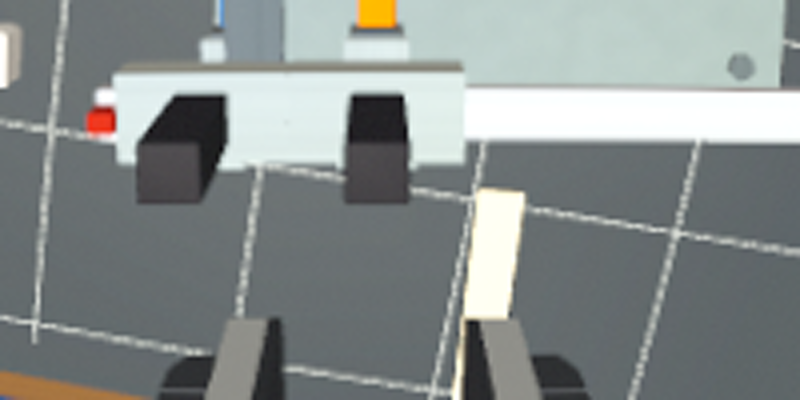

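The orange carrier hangs level and tight against the blue one, with no seam visible near (290,120), and the fingers are clear of it.

```bash
python3 -c "
from h import *
print(finish_job())"
```

```text
the job is handed in; nothing more can be done
None
```

The orange carrier now hangs on the ready rail up against the blue one, released with the gripper clear, and I handed the job in at about 20 s; `finish_job()` gave no verdict back.

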